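# Pull the instrument tray out to its service hole and lock it with the pin

### The job

Pull the T-handled ball-lock pin up against its detent, slide the instrument tray out, handle end first, to the service hole in the long lock plate, and push the pin fully home there, shoulder down on the lug, so that the tray is locked; then let go. The lug hides the hole as it passes over, so feel for it with the pin's nose under light pressure and never force the pin. Leave the tools and other things on the bench alone, and let nothing fall off the tray.

Things in the scene. Friction and masses are not known exactly. Their poses are not given: they have to be found in the camera images.
- frame: Fixed rig frame: two galvanised 41 mm strut channels, 400 mm long, open slot up, along its x axis, centred at y = -130 and +130 mm. Origin: bench surface, rig centre; z up. The tray pulls out towards the frame's -x. The pin works over the channel at y = -130 mm, on which lie two dark steel plates, 41 mm wide, 8 mm thick, tops 49 mm above the bench, channel open below them.
- stowed_hole (a point): Top centre of the 13.5 mm hole in the short plate (50 mm long), frame x = 60 mm: the pin starts here. The long plate (100 mm) has the plain-edged 13.5 mm service hole at its middle. It is clamped in slots: its hole lies 78 to 108 mm from this one towards frame -x, on the same line; where exactly is not measured. Between the plates is open channel: no lock there.
- tray (a joint): How far the aluminium tray (240 x 196 mm, about 1.6 kg) is pulled out along the frame's -x, in m: 0 stowed and pinned (start), 0.125 end stop. It slides stiffly (about 3 N) and stays where left. It carries a grey enclosure 150 x 140 mm, top 119 mm above the bench, 75 mm clear of the pin's line. Bow handle on the -x end, bar 100 mm wide, 30 mm out, 56 mm above the bench.
- lug (a point): Centre of the bore's mouth on top of the tray's side lug, a steel block 36 x 36 mm, 20 mm thick, with a 13 mm through bore; top 70.5 mm, underside 50.5 mm above the bench (1.5 mm over the plates). Moves with the tray: at joint value q it is at frame x = 60 mm - q, y = -130 mm.
- pin: Loose steel ball-lock pin, 97 g, upright. Origin: on its axis at the shoulder's underside; z up. Shank 12 mm, tapering from 36 to 42 mm down to a blunt nose 6.4 mm across; two spring balls 32.5 mm down. Above: collar 22 mm across, 6 mm high; 14 mm stem; black T-bar 14 mm thick (x), 54 mm long (y), 16 mm high, its middle 32 mm up. Home: shoulder on the lug, origin 70.5 mm over the bench.
- pin_nose (a point): Centre of the pin's nose end, 42 mm below the pin's origin. Pulling the balls back up through a plate takes about 12 N. Raised 21 mm the nose clears the plates; raised up to 29 mm the balls still grip the lug's bore, so the pin stays up by itself and, held, drags the tray. Within 1 mm of a hole's middle it goes in with 3 to 12 N; further off it lands on the plate or the hole's edge.
- multimeter: Bystander: multimeter 170 x 82 x 36 mm on the bench beside the rig. Origin: centre of its underside.
- tape: Bystander: roll of tape, 96 mm across, 19 mm high, lying beside the rig. Origin: centre of its underside.
- socket: Bystander: wrench socket 26 mm across, 30 mm high, standing on the tray in front of the enclosure. Origin: centre of its underside.
- wrench: Bystander: spanner 150 mm long, lying across the tray in front of the enclosure. Origin: middle of its underside.
- screwdriver: Bystander: screwdriver 200 mm long on the bench. Origin: middle of its underside.
- spray: Bystander: bottle 66 mm across, 190 mm high. Origin: centre of its underside.
- mug: Bystander: mug 80 mm across, 92 mm high. Origin: centre of its underside.
- tote: Bystander: small blue open bin 150 x 100 x 50 mm. Origin: centre of its underside.

How it is judged:
On the way, in this order (a step that is already met when the one before it is completed fails the run):
1. the pin is drawn up out of the stowed plate's hole while the tray is still stowed (z of pin_nose in the frame of frame above 0.0492 m and value of joint tray below 0.03 m), for 0.05 s.
2. the tray is pulled out more than 65 mm, over the long lock plate (value of joint tray above 0.065 m), for 0.05 s.
At the end, for the whole second after the job is handed in: The tray is pulled out between 74 and 112 mm with the pin through the lug and the service hole: its shoulder within 2 mm of the lug's top, its axis within 4 mm of the bore's, upright within 0.1 rad; the pin and the tray are at rest and let go (value of joint tray between 0.074 and 0.112 m and z of pin in the frame of lug below 0.002 m and horizontal distance between pin and lug below 0.004 m and angle between pin's own z axis and vertical below 0.1 rad and linear speed of pin below 0.02 m/s and velocity of joint tray below 0.01 m/s); the robot touches nothing.
It fails at once if the pin is forced: its contacts with the rig (lug, plates, channel) add up to more than 60 N, of which the spring balls themselves make up to 20 N (contact force between pin and frame above 60 N).
It fails at once if a thing on the bench is shifted by more than 30 mm (distance of any of multimeter, tape, screwdriver, spray, mug, tote from where it was at the start of the episode above 0.03 m).
It fails at once if the socket or the spanner falls off the tray (height (world z) of any of socket, wrench below 0.035 m).
It also fails if it takes over 72 s, if anything falls off the work surface, if the arm or the gripper's body presses on something with over 40 N, if the wrist force passes 120 N, or if a joint passes its speed limit or range.

### The arm

A 6-joint arm with a two-finger parallel gripper is mounted at the origin on the work surface. World frame = base frame: x ahead of the robot, y to its left, z up, the work surface at z = 0. Lengths are in m, angles in rad, forces in N, time in s.
With the tool pointing down it reaches from about 0.3 to 0.75 m from the base axis. Payload 8.5 kg.
Tool frame: the origin (TCP) lies between the finger pads; the fingertips stand 25 mm ahead of it and the grasp point (between the pads) lies 6 mm ahead of it (manip.tcp_to_tips is the z of the fingertips in the tool frame, in m); z points along the fingers, y is the line along which they close (so a half turn about z gives the same grasp; the last joint's range is limited). The gripper opens to 88 mm and grips with 3 to 60 N. Pads are 18 mm wide; open, the fingers measure 123 mm over their backs; the gripper's body (75 mm by 187 mm) begins 45 mm behind the grasp point.
Start: joints at [0.971, 0.381, 1.297, -0, 1.464, -0.215], TCP at [0.206, 0.51, 0.264] pointing down, gripper open.
Joint ranges: [-3.11, 3.11], [-0.89, 2.33], [0.22, 2.48], [-1.42, 4.56], [0.17, 2.85], [-2.88, 2.88]. Speed limits (rad/s): [2.39, 2.39, 3.14, 3.14, 3.14, 3.14].

### API

Orientations are given as a unit quaternion [w, x, y, z].
In Python, from cell import manip, camera, camera_model gives the robot as it stands.
- The arm moves only by the tool apply_moves, never from a script. Its arguments are lists of equal length, an entry for each row: "fingers": the finger opening in mm, from 0 to 88.1; "travel": the shift along the tool's x, y, z in mm, a list of three; "twist": the turn about the tool's z in rad. In form: {"fingers": [fingers, ...], "travel": [[x, y, z], ...], "twist": [twist, ...]}. A call has 1 to 12 rows; each row is the pose to reach, as a shift and turn from the pose commanded when the call began, along the tool's axes at that moment; what a row does not reach only later rows make up. A row lasts 1/8 s, in which the tool goes at most 62.5 mm and 10.7 degrees, less where a joint would pass 70% of its speed; a pose out of reach is approached as far as the arm can. A call with a gripper value outside its range is refused whole. The fingers move at their own pace and stop on an object; the grip force is fixed at half the most. Time passes only in rows, so rows that repeat a pose let the fingers close. It gives the time, the measured TCP pose, the force, the opening and the grip force at its end, in the units of the state.
- manip.observe(): the state, without advancing time (a new reading comes with each control period).
- camera(name): name is "side" or "top" or "wrist"; returns the picture (400x640x3 uint8, red, green, blue); there is no depth.
- camera_model(name): a dict with "camera_matrix" (3x3 intrinsics, pixels), "k1" (the pictures are not rectified: a ray, as slopes to the right and down, at radius r is drawn at 1 + k1 r^2 times it, then the intrinsics apply), "cam_to_world" (4x4, takes a point from camera to world coordinates). Camera axes: x right, y down, z forward; pixel columns grow to the right and rows downward; lengths in m; the calibration is good to about 2 mm. A picture is of the moment at which its call begins: read the wrist's pose just before it. camera_model takes no time and is no camera call; for the wrist camera it gives the pose at the moment of the call.
- manip.sign_off(): hands the job in; it is judged then, once.
The state is a dict: "clock": time; "joints": joint angles; "qd": joint speeds; "joint_torque": joint torques, N m; "tool_pos": TCP position; "orientation": TCP orientation; "wrist_force": force on the tool from outside, world axes, zero at the start; "ft_torque": the same for the moment, N m; "finger_gap": finger opening in m; "finger_force": force on a finger pad.
Only numpy, scipy, OpenCV 4.12 (cv2) and the standard library are available. Lean on these libraries where they do the work, as an engineer would, in place of code of your own. Each camera call takes 0.05 s, during which the arm holds its last target. There are 200 camera calls.

## Working session

There is one attempt and no reset: what is moved stays moved. The work goes in short steps, Python scripts to look and compute and a tool call to move; the robot and the scene stay as the last step left them, time stands still between calls to the robot, and variables do not carry over. Pictures are saved under pics/ and viewed, at most 10 in all, crops included, and the job is handed in when it is done.

Besides the shell and the picture viewer there is one more tool, called after "Request:" by a JSON object that holds its "name" and its "arguments", one argument or row to a line. apply_moves: Moves the arm, as the interface text tells. Its arguments: {"type":"object","properties":{"fingers":{"type":"array"},"travel":{"type":"array"},"twist":{"type":"array"}},"required":["fingers","travel","twist"]}

```bash
mkdir -p pics; ls
cat > h.py <<'E'
import numpy as np, cv2
from cell import manip, camera, camera_model
def ray(m,u,v):
    K=np.array(m["camera_matrix"]);k=m["k1"];T=np.array(m["cam_to_world"])
    p=cv2.undistortPoints(np.array([[[u,v]]],float),K,np.array([k,0,0,0,0.]))[0,0]
    d=T[:3,:3]@np.array([p[0],p[1],1]);return T[:3,3],d/np.linalg.norm(d)
def plane(m,u,v,z):
    o,d=ray(m,u,v);return o+d*(z-o[2])/d[2]
def proj(m,P):
    K=np.array(m["camera_matrix"]);k=m["k1"];T=np.linalg.inv(np.array(m["cam_to_world"]))
    c=T[:3,:3]@np.array(P)+T[:3,3];x=c[:2]/c[2];x=x*(1+k*(x@x));return K[:2,:2]@x+K[:2,2]
def save(n,f,crop=None,s=1):
    im=camera(n)[:,:,::-1].copy();cv2.imwrite("pics/raw_"+f,im)
    if crop: a,b,c,d=crop;im=im[b:d,a:c]
    if s!=1: im=cv2.resize(im,None,fx=s,fy=s,interpolation=cv2.INTER_CUBIC)
    cv2.imwrite("pics/"+f,im)
E
python3 - <<'E'
from h import *
s=manip.observe();print({k:np.round(v,3) for k,v in s.items()})
for n in("top","side"):
    save(n,n+"0.png",s=1.25);m=camera_model(n);print(n,np.round(m["cam_to_world"],3).tolist(),m["camera_matrix"],m["k1"])
E
```

```text
pics
{'clock': np.float64(0.0), 'joints': array([ 0.971,  0.381,  1.298,  0.   ,  1.464, -0.215]), 'qd': array([-0.001, -0.   , -0.001, -0.   , -0.001, -0.001]), 'joint_torque': array([-0.0000e+00, -4.3792e+01, -2.2456e+01,  7.1000e-02,  3.5000e-02,
       -0.0000e+00]), 'tool_pos': array([0.206, 0.51 , 0.263]), 'orientation': array([-0.   ,  0.191,  0.982, -0.001]), 'wrist_force': array([0.604, 0.486, 0.135]), 'ft_torque': array([ 0.015, -0.05 ,  0.03 ]), 'finger_force': np.float64(0.0), 'finger_gap': np.float64(0.088)}
top [[-0.002, -0.997, 0.078, 0.459], [-1.0, 0.004, 0.026, -0.005], [-0.026, -0.078, -0.997, 1.397], [0.0, 0.0, 0.0, 1.0]] [[433.80898263   0.         316.71547315]
 [  0.         433.80898263 196.29980806]
 [  0.           0.           1.        ]] -0.022055123786871734
side [[-0.998, -0.039, 0.054, 0.495], [-0.067, 0.692, -0.719, 0.863], [-0.009, -0.721, -0.693, 0.903], [0.0, 0.0, 0.0, 1.0]] [[450.40725558   0.         316.37024547]
 [  0.         450.40725558 206.49113366]
 [  0.           0.           1.        ]] 0.011486061969732496
```

View pics/top0.png

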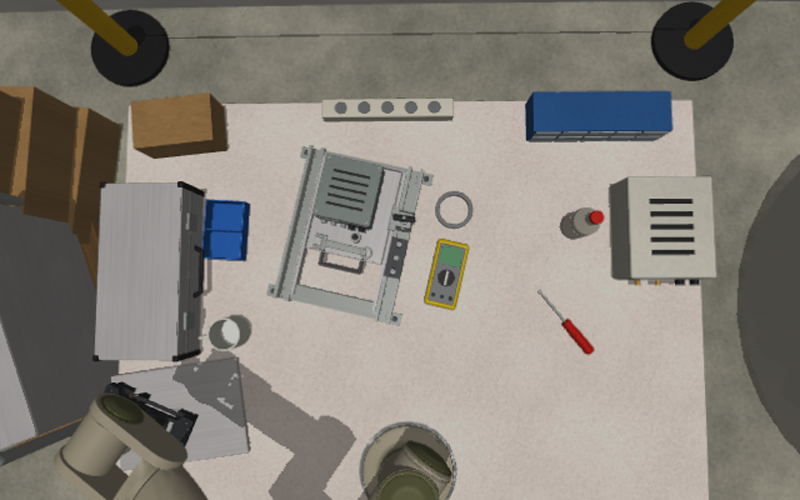

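View pics/side0.png

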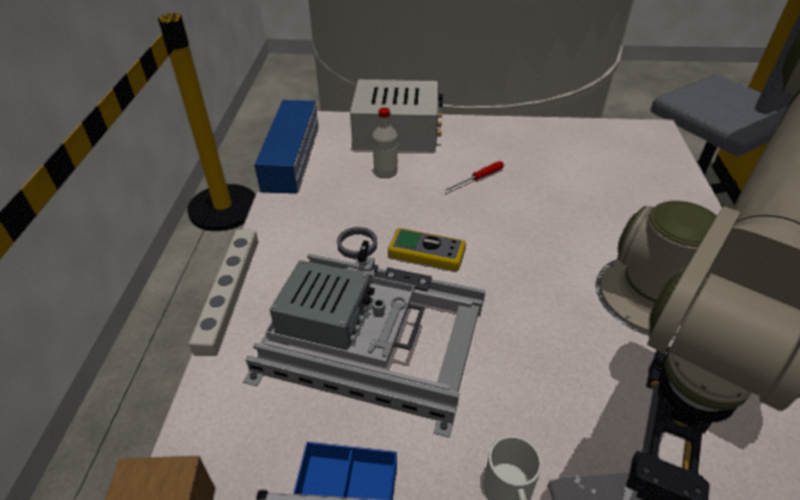

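The top view shows the rig with its handle facing the robot. In view pixels, the pin's T-bar is at about (403,217), the service hole in the long plate at about (397,257), and the right channel runs (427,170) to (391,318). The side view shows the pin upright at (365,250). Next I'll turn these into positions.

Run:
```python
from h import *
m=camera_model("top");c=lambda x,y,z:plane(m,x/1.25,y/1.25,z)
L=[c(307,150,.041),c(277,292,.041)];R=[c(427,172,.041),c(391,320,.041)]
print("L",np.round(L,3),"R",np.round(R,3),np.linalg.norm(L[0]-L[1]),np.linalg.norm(R[0]-R[1]))
for a,b in(L,R): print(np.arctan2(*(a-b)[[1,0]]))
print("T",c(403,216,.108),"plate",c(397,258,.049),"mid",(L[0]+L[1]+R[0]+R[1])/4)
s=manip.observe();q=s["orientation"]
from scipy.spatial.transform import Rotation as Ro
print(np.round(Ro.from_quat(np.r_[q[1:],q[0]]).as_matrix(),3))
w=camera_model("wrist");W=np.array(w["cam_to_world"]);print(np.round(W,3),w["camera_matrix"],w["k1"])
```

```text
L [[0.811 0.257 0.041]
 [0.449 0.329 0.041]] R [[ 0.751 -0.049  0.041]
 [ 0.379  0.042  0.041]] 0.3688893997787606 0.3831495885074093
-0.1953311279363888
-0.24142103052381705
T [0.63032518 0.01112214 0.108     ] plate [0.53289961 0.0271032  0.049     ] mid [0.59745794 0.14480274 0.041     ]
[[-0.927  0.375 -0.001]
 [ 0.375  0.927 -0.001]
 [ 0.    -0.001 -1.   ]]
[[ 0.375  0.879  0.294  0.13 ]
 [ 0.927 -0.355 -0.122  0.542]
 [-0.003  0.318 -0.948  0.384]
 [ 0.     0.     0.     1.   ]] [[294.82646018   0.         320.22194595]
 [  0.         294.82646018 198.79732517]
 [  0.           0.           1.        ]] 0.001955942538476404
```

Run:
```python
import cv2
a=cv2.imread("pics/raw_top0.png")[130:265,210:360];cv2.imwrite("pics/topc.png",cv2.resize(a,None,fx=4,fy=4,interpolation=cv2.INTER_CUBIC))
```

```text
(no output)
```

View pics/topc.png

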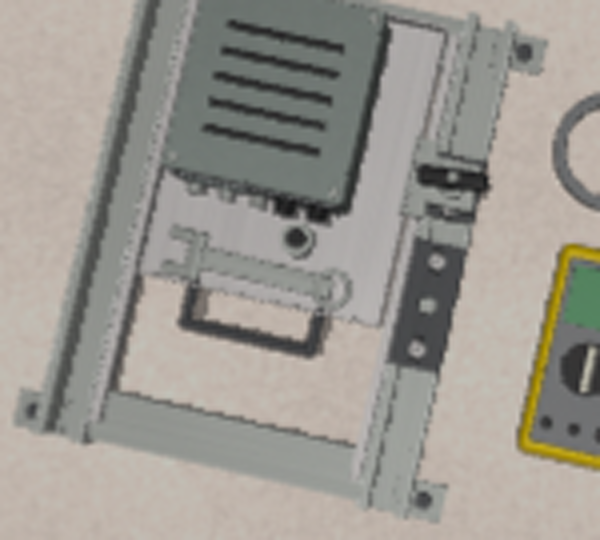

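The T-bar, in crop pixels (418,178) to (487,180), lies nearly along world y, so it is yawed from the tilted frame. The long plate shows three round marks, and the service hole is the middle one at about (428,305). I'll move above it now.

Request:
{"name": "apply_moves", "arguments": {
  "fingers": [60,60,60,60,60,60,60,60,60,60,60,60],
  "travel": [
    [-45,-26,2],
    [-90,-53,4],
    [-140,-82,6],
    [-190,-112,8],
    [-240,-142,10],
    [-290,-172,12],
    [-340,-201,14],
    [-390,-231,16],
    [-440,-260,18],
    [-490,-290,20],
    [-530,-314,23],
    [-530,-314,23]
  ],
  "twist": [0.1,0.2,0.3,0.42,0.54,0.66,0.78,0.9,1.02,1.12,1.187,1.187]
}}

```text
clock: 1.6
tool_pos: [0.5808, 0.0173, 0.2394]
orientation: [-0.001, 0.709, 0.705, -0.001]
wrist_force: [-0.2, 0.3, -0.4]
finger_gap: 0.0599
finger_force: 0.0
```

Run:
```python
from h import *
s=manip.observe();print({k:np.round(s[k],4) for k in("clock","tool_pos","orientation","wrist_force","joints","qd")})
m=camera_model("wrist");save("wrist","w1.png",s=1.25)
import pickle;pickle.dump(m,open("w1.pkl","wb"))
print(np.round(m["cam_to_world"],4))
print(proj(m,[.63,.011,.108]),proj(m,[.533,.027,.049]))
```

```text
{'clock': np.float64(1.6), 'tool_pos': array([0.5808, 0.0173, 0.2394]), 'orientation': array([-6.000e-04,  7.088e-01,  7.054e-01, -6.000e-04]), 'wrist_force': array([-0.2228,  0.2581, -0.3605]), 'joints': array([-1.7370e-01,  4.5350e-01,  1.2496e+00, -2.0000e-04,  1.4400e+00,
       -1.6880e-01]), 'qd': array([ 0.056 , -0.0418,  0.0508,  0.0131,  0.0051, -0.0047])}
[[ 1.     -0.004  -0.0035  0.582 ]
 [-0.0049 -0.9475 -0.3198  0.1015]
 [-0.002   0.3199 -0.9475  0.3599]
 [ 0.      0.      0.      1.    ]]
[374.18203202 204.34574721] [275.77975279 172.31972483]
```

View pics/w1.png

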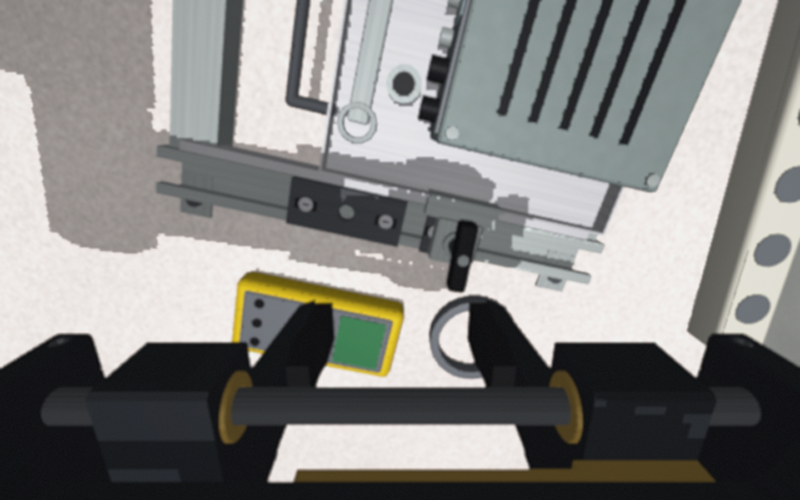

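The wrist view (1.25x) shows the T-bar from (466,222) to (459,290), its top mark at (463,260), and the service hole at about (346,211) between two screws at (306,204) and (386,221).

Run:
```python
from h import *
import pickle
m=pickle.load(open("w1.pkl","rb"));c=lambda x,y,z:plane(m,x/1.25,y/1.25,z)
im=cv2.imread("pics/raw_w1.png");g=im.max(2)
# T-bar mask
k=(g<28).astype(np.uint8);n,l,st,ce=cv2.connectedComponentsWithStats(k)
i=l[int(240/1.25),int(464/1.25)] or l[int(275/1.25),int(459/1.25)]
print("T",st[i],ce[i]);r=cv2.minAreaRect(np.argwhere(l==i)[:,::-1].astype(np.float32));print(r)
b=cv2.boxPoints(r);print(np.round([plane(m,*p,.1105) for p in b],4))
P=[c(x,y,.049) for x,y in((290,178),(406,198),(399,247),(287,224))];print(np.round(P,4))
print("hole",np.round(c(346,211,.049),4),"b1",np.round(c(306,204,.049),4),"b2",np.round(c(386,221,.049),4))
print("Ttop",np.round(c(463,260,.1105),4))
a,b=c(158,150,.041),c(603,243,.041);print("edge",np.round([a,b],4),np.linalg.norm(a-b),np.arctan2(*(b-a)[[1,0]]))
a,b=c(157,186,.041),c(590,279,.041);print("edge2",np.round([a,b],4),np.linalg.norm(a-b),np.arctan2(*(b-a)[[1,0]]))
a=im[130:250,215:420];cv2.imwrite("pics/w1c.png",cv2.resize(a,None,fx=3.9,fy=3.9,interpolation=cv2.INTER_CUBIC))
```

```text
T [359 177  22  55 480] [367.66875    204.20416667]
((368.0341491699219, 204.00732421875), (15.155938148498535, 54.19819259643555), 12.094757080078125)
[[ 0.613  -0.0122  0.1105]
 [ 0.6213  0.0382  0.1105]
 [ 0.6343  0.0353  0.1105]
 [ 0.6269 -0.0154  0.1105]]
[[ 0.4889  0.0592  0.049 ]
 [ 0.586   0.0419  0.049 ]
 [ 0.5797 -0.002   0.049 ]
 [ 0.4823  0.0195  0.049 ]]
hole [0.5343 0.0309 0.049 ] b1 [0.5004 0.0371 0.049 ] b2 [0.5686 0.0219 0.049 ]
Ttop [0.6263 0.0084 0.1105]
edge [[ 0.3782  0.0819  0.041 ]
 [ 0.7647 -0.0016  0.041 ]] 0.3954074920376176 -0.21277382910947892
edge2 [[ 0.3709  0.0518  0.041 ]
 [ 0.7586 -0.0371  0.041 ]] 0.39779045290047427 -0.22526298700041195
```

View pics/w1c.png

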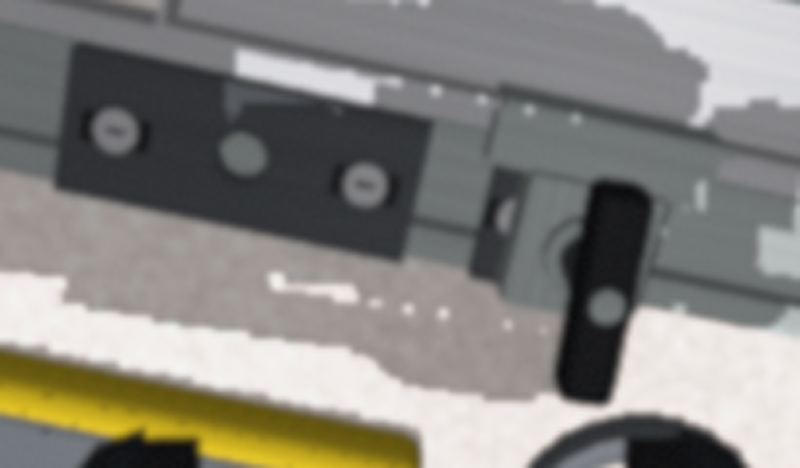

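Rays give the pin at about (0.6255, 0.0085) and the hole at about (0.5348, 0.030). They are about 93 mm apart at heading -0.23 rad, which fits the given 78–108 mm. Next I'll go above the pin, aligned with the T-bar, and look once more.

Request:
{"name": "apply_moves", "arguments": {
  "fingers": [50,50,50,50,50,50],
  "travel": [
    [-4,15,15],
    [-8,30,40],
    [-11.5,45,65],
    [-11.5,45,70],
    [-11.5,45,70],
    [-11.5,45,70]
  ],
  "twist": [0.06,0.12,0.18,0.18,0.18,0.18]
}}

```text
clock: 2.4
tool_pos: [0.6246, 0.0087, 0.1721]
orientation: [0.001, 0.768, 0.641, 0.001]
wrist_force: [0.0, -0.8, -0.3]
finger_gap: 0.0501
finger_force: 0.0
```

Run:
```python
from h import *
from scipy.spatial.transform import Rotation as Ro
s=manip.observe();print({k:np.round(s[k],4) for k in("clock","tool_pos","orientation","wrist_force","qd")})
q=s["orientation"];R=Ro.from_quat(np.r_[q[1:],q[0]]).as_matrix();print(np.round(R,3))
m=camera_model("wrist");save("wrist","w2.png",s=1.25)
import pickle;pickle.dump(m,open("w2.pkl","wb"))
t=s["tool_pos"]
for z in(.1105,.049): print(proj(m,np.r_[t[:2],z])*1.25)
for d in(-.027,.027): print(proj(m,np.r_[t[:2]+R[:2,0]*d,.1105])*1.25)
```

```text
{'clock': np.float64(2.4), 'tool_pos': array([0.6246, 0.0087, 0.1721]), 'orientation': array([7.000e-04, 7.677e-01, 6.408e-01, 6.000e-04]), 'wrist_force': array([ 0.0133, -0.7878, -0.3021]), 'qd': array([-0.003 ,  0.0012, -0.0022, -0.0001, -0.0024,  0.0027])}
[[ 0.179  0.984  0.002]
 [ 0.984 -0.179 -0.   ]
 [ 0.     0.002 -1.   ]]
[399.46184419 288.43029798]
[399.50579018 251.27160344]
[399.50199546 332.08309886]
[399.41801185 240.83335589]
```

View pics/w2.png

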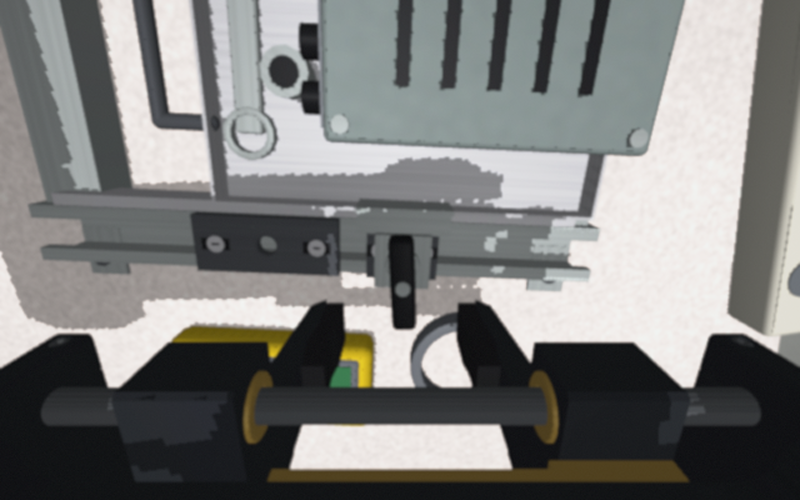

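The T-bar is vertical in the picture, from (401,240) to (403,327), with its mark at (403,290). The predicted tool axis is at (399.5,288), so I'll shift 1.8 mm along tool y, descend and close.

Request:
{"name": "apply_moves", "arguments": {
  "fingers": [50,50,50,50,50,0,0,0,0,0],
  "travel": [
    [-1,1.8,15],
    [-1,1.8,35],
    [-1,1.8,55],
    [-1,1.8,63],
    [-1,1.8,63],
    [-1,1.8,63],
    [-1,1.8,63],
    [-1,1.8,63],
    [-1,1.8,63],
    [-1,1.8,63]
  ],
  "twist": [0.01,0.01,0.01,0.01,0.01,0.01,0.01,0.01,0.01,0.01]
}}

```text
clock: 3.7
tool_pos: [0.6264, 0.0069, 0.1079]
orientation: [0.0, 0.771, 0.636, 0.0]
wrist_force: [-0.6, 0.5, 1.2]
finger_gap: 0.0137
finger_force: 29.8
```

Request:
{"name": "apply_moves", "arguments": {
  "fingers": [0,0,0,0,0,0,0,0,0],
  "travel": [
    [0,0,-3],
    [0,0,-6],
    [0,0,-9],
    [0,0,-12],
    [0,0,-16],
    [0,0,-20],
    [0,0,-24],
    [0,0,-24],
    [0,0,-24]
  ],
  "twist": [0,0,0,0,0,0,0,0,0]
}}

```text
clock: 4.82
tool_pos: [0.6266, 0.0069, 0.1322]
orientation: [0.0, 0.771, 0.636, 0.0]
wrist_force: [-0.3, -0.2, 0.4]
finger_gap: 0.0134
finger_force: 29.8
```

Run:
```python
from h import *
from scipy.spatial.transform import Rotation as Ro
s=manip.observe();print({k:np.round(s[k],4) for k in("clock","tool_pos","wrist_force","ft_torque","qd")})
q=s["orientation"];R=Ro.from_quat(np.r_[q[1:],q[0]]).as_matrix();print(np.round(R,4))
m=camera_model("wrist");save("wrist","w3.png",s=1.25)
import pickle;pickle.dump((m,s["tool_pos"],R),open("w3.pkl","wb"))
t=s["tool_pos"];print(proj(m,np.r_[t[:2],.049])*1.25)
```

```text
{'clock': np.float64(4.825), 'tool_pos': array([0.6266, 0.0069, 0.1322]), 'wrist_force': array([-0.2915, -0.1658,  0.3609]), 'ft_torque': array([-0.0526,  0.0997, -0.049 ]), 'qd': array([-0.0016,  0.0042,  0.0036,  0.0022, -0.0036,  0.0002])}
[[ 1.898e-01  9.818e-01  9.000e-04]
 [ 9.818e-01 -1.898e-01 -2.000e-04]
 [ 0.000e+00  9.000e-04 -1.000e+00]]
[399.60333979 273.19536475]
```

View pics/w3.png

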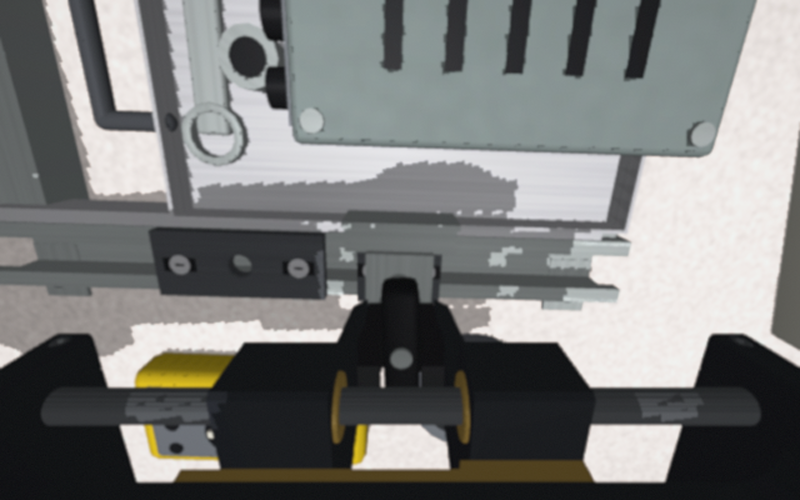

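The pin is raised and held at the T-bar (400,290). The lug's front is at (400,275), the service hole at about (241,264), and the screws at (179,265) and (299,268).

Run:
```python
from h import *
import pickle
for f,pts in(("w2.pkl",dict(h=(268,244.5),b1=(216,244),b2=(317,249),e1=(42,247),e2=(590,273),f1=(32,204),f2=(598,229))),
 ("w3.pkl",dict(h=(241,264.5),b1=(179.5,265),b2=(299,268.5),e2=(618,289),e1=(0,268),f1=(0,206),f2=(628,238)))):
    d=pickle.load(open(f,"rb"));m=d[0] if isinstance(d,tuple) else d
    p={k:plane(m,x/1.25,y/1.25,.041 if k[0] in"ef" else .049)[:2] for k,(x,y) in pts.items()}
    print({k:np.round(v,4).tolist() for k,v in p.items()})
    for a,b in(("e1","e2"),("f1","f2"),("b1","b2")): v=p[b]-p[a];print(a,np.linalg.norm(v),np.arctan2(v[1],v[0]))
    mid=(p["b1"]+p["b2"])/2
    for h in(p["h"],mid):
        v=np.array([.6266,.0069])-h;print("pin-hole",np.linalg.norm(v),np.arctan2(v[1],v[0]))
# handle/tray edges in w2 & enclosure direction; tool y yaw
_,t,R=pickle.load(open("w3.pkl","rb"));print("tool y yaw",np.arctan2(R[1,1],R[0,1]))
```

```text
{'h': [0.5357, 0.03], 'b1': [0.5003, 0.0368], 'b2': [0.5683, 0.0207], 'e1': [0.3725, 0.0552], 'e2': [0.7593, -0.0359], 'f1': [0.3809, 0.0854], 'f2': [0.7654, -0.0028]}
e1 0.3972939201748056 -0.23120105388936452
f1 0.39446991870064924 -0.22554196437979887
b1 0.06985756740158874 -0.2327980225884361
pin-hole 0.09380188628754371 -0.2486500550824204
pin-hole 0.09482318124255512 -0.23240107686005484
{'h': [0.5355, 0.0302], 'b1': [0.4998, 0.0368], 'b2': [0.5685, 0.0212], 'e2': [0.7588, -0.033], 'e1': [0.3853, 0.0538], 'f1': [0.4058, 0.0893], 'f2': [0.7648, -0.0]}
e1 0.38348338202206494 -0.2284808464933767
f1 0.3699648430984863 -0.24390176975911973
b1 0.07046205791299864 -0.22307671142254304
pin-hole 0.0939985010521575 -0.250595205185059
pin-hole 0.09507957297080619 -0.2348624536770726
tool y yaw -0.1909849874915773
```

The frame's heading is about -0.229 rad and the tool y heading is -0.191. The hole lies about 94 mm along, in the -tool y direction, with +0.038 tool x per unit of travel. I'll drag 60 mm first and check the side force.

Request:
{"name": "apply_moves", "arguments": {
  "fingers": [0,0,0,0,0,0,0,0,0,0,0,0],
  "travel": [
    [0.1,-2,0],
    [0.2,-6,0],
    [0.4,-12,0],
    [0.7,-18,0],
    [0.9,-24,0],
    [1.1,-30,0],
    [1.4,-36,0],
    [1.6,-42,0],
    [1.8,-48,0],
    [2.1,-54,0],
    [2.3,-60,0],
    [2.3,-60,0]
  ],
  "twist": [0,0,0,0,0,0,0,0,0,0,0,0]
}}

```text
clock: 6.38
tool_pos: [0.5669, 0.0209, 0.1316]
orientation: [-0.001, 0.771, 0.637, -0.001]
wrist_force: [-0.6, 0.2, -0.6]
finger_gap: 0.0136
finger_force: 29.8
```

```bash
cat > st.py <<'E'
from h import *
from scipy.spatial.transform import Rotation as Ro
s=manip.observe();q=s["orientation"];R=Ro.from_quat(np.r_[q[1:],q[0]]).as_matrix()
print("t",s["clock"],"pos",np.round(s["tool_pos"]*1e3,2),"F tool",np.round(R.T@s["wrist_force"],1),"M tool",np.round(R.T@s["ft_torque"],2),"gap",round(s["finger_gap"]*1e3,2))
d=s["tool_pos"]*1e3-[626.6,6.9,132.2];y=-.229;print("d",round(-(d[0]*np.cos(y)+d[1]*np.sin(y)),2),"lat",round(-d[0]*np.sin(y)+d[1]*np.cos(y),2),"dz",round(d[2],2))
E
python3 st.py
```

```text
t 6.375 pos [566.87  20.86 131.64] F tool [ 0.1 -0.6  0.6] M tool [ 0.2  -0.19  0.01] gap 13.63
d 61.34 lat 0.04 dz -0.56
```

Request:
{"name": "apply_moves", "arguments": {
  "fingers": [0,0,0,0,0,0,0,0],
  "travel": [
    [0.2,-6,0],
    [0.5,-12,0],
    [0.7,-18,0],
    [0.9,-24,0],
    [1.1,-29,0],
    [1.2,-32,0],
    [1.2,-32,0],
    [1.2,-32,0]
  ],
  "twist": [0,0,0,0,0,0,0,0]
}}

```text
clock: 7.38
tool_pos: [0.5367, 0.0279, 0.1319]
orientation: [-0.0, 0.771, 0.636, -0.0]
wrist_force: [0.1, 0.1, -0.2]
finger_gap: 0.0136
finger_force: 29.8
```

```bash
python3 st.py
python3 - <<'E'
from h import *
import pickle
m=camera_model("wrist");save("wrist","w4.png",s=1.25);pickle.dump(m,open("w4.pkl","wb"))
E
```

```text
t 7.375 pos [536.65  27.86 131.9 ] F tool [0.1 0.1 0.2] M tool [-0.01 -0.22  0.04] gap 13.61
d 92.36 lat -0.01 dz -0.3
```

View pics/w4.png

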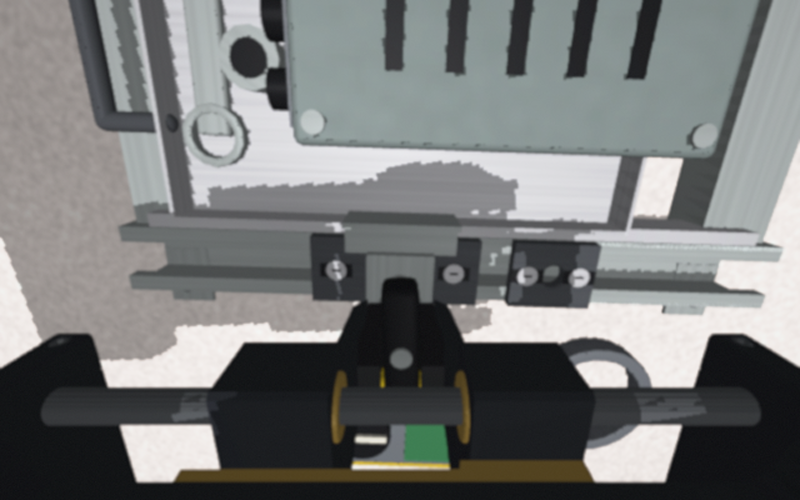

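The tray has followed. The long plate's screws are at (336,270) and (453,273), so its middle is at column 394.5 against the pin's 399.6, meaning the hole is about 2.5 mm further on. I'll advance by that and probe gently.

Request:
{"name": "apply_moves", "arguments": {
  "fingers": [0,0,0,0,0,0,0,0],
  "travel": [
    [0.05,-1.2,0],
    [0.1,-2.5,0],
    [0.1,-2.5,0],
    [0.1,-2.5,1],
    [0.1,-2.5,2],
    [0.1,-2.5,3],
    [0.1,-2.5,4],
    [0.1,-2.5,4]
  ],
  "twist": [0,0,0,0,0,0,0,0]
}}

```text
clock: 8.43
tool_pos: [0.5342, 0.0284, 0.1275]
orientation: [-0.0, 0.771, 0.636, -0.0]
wrist_force: [2.4, -1.2, -2.8]
finger_gap: 0.0135
finger_force: 29.8
```

```bash
python3 st.py
```

```text
t 8.425 pos [534.23  28.41 127.48] F tool [-0.7  2.6  2.8] M tool [-0.41 -0.21 -0.02] gap 13.45
d 94.85 lat -0.02 dz -4.72
```

Request:
{"name": "apply_moves", "arguments": {
  "fingers": [0,0,0,0],
  "travel": [
    [0,0,0.7],
    [0,0,1.4],
    [0,0,2],
    [0,0,2]
  ],
  "twist": [0,0,0,0]
}}

```text
clock: 8.93
tool_pos: [0.5342, 0.0284, 0.1256]
orientation: [-0.0, 0.771, 0.636, -0.0]
wrist_force: [2.1, -1.0, -1.8]
finger_gap: 0.0137
finger_force: 29.8
```

```bash
python3 st.py
```

```text
t 8.925 pos [534.21  28.43 125.59] F tool [-0.6  2.3  1.8] M tool [-0.49 -0.24 -0.03] gap 13.67
d 94.87 lat -0.01 dz -6.61
```

Request:
{"name": "apply_moves", "arguments": {
  "fingers": [0,0,0,0,0],
  "travel": [
    [0,0,0.6],
    [0,0,1.2],
    [0,0,1.8],
    [0,0,2.4],
    [0,0,2.4]
  ],
  "twist": [0,0,0,0,0]
}}

```text
clock: 9.55
tool_pos: [0.5343, 0.0284, 0.1232]
orientation: [-0.0, 0.771, 0.636, -0.0]
wrist_force: [2.1, -0.6, -1.6]
finger_gap: 0.0136
finger_force: 29.8
```

```bash
python3 st.py
```

```text
t 9.55 pos [534.28  28.41 123.19] F tool [-0.2  2.2  1.6] M tool [-0.37 -0.19 -0.  ] gap 13.56
d 94.8 lat -0.01 dz -9.01
```

Request:
{"name": "apply_moves", "arguments": {
  "fingers": [0,0,0,0,0],
  "travel": [
    [0,0,0.8],
    [0,0,1.6],
    [0,0,2.4],
    [0,0,3],
    [0,0,3]
  ],
  "twist": [0,0,0,0,0]
}}

```text
clock: 10.18
tool_pos: [0.5341, 0.0285, 0.1198]
orientation: [-0.0, 0.771, 0.636, -0.0]
wrist_force: [2.5, -1.3, -3.6]
finger_gap: 0.0137
finger_force: 29.8
```

```bash
python3 st.py
```

```text
t 10.175 pos [534.07  28.45 119.85] F tool [-0.8  2.7  3.6] M tool [-0.51 -0.22  0.02] gap 13.69
d 95.0 lat -0.01 dz -12.35
```

Request:
{"name": "apply_moves", "arguments": {
  "fingers": [0,0,0,0,0,0],
  "travel": [
    [0,0,1],
    [0,0,2],
    [0,0,3],
    [0,0,4],
    [0,0,5],
    [0,0,5]
  ],
  "twist": [0,0,0,0,0,0]
}}

```text
clock: 10.92
tool_pos: [0.5342, 0.0284, 0.115]
orientation: [-0.0, 0.771, 0.636, -0.0]
wrist_force: [1.3, -1.1, -2.0]
finger_gap: 0.0136
finger_force: 29.7
```

```bash
python3 st.py
```

```text
t 10.925 pos [534.16  28.41 115.03] F tool [-0.8  1.5  2. ] M tool [-0.21 -0.29 -0.05] gap 13.64
d 94.91 lat -0.04 dz -17.17
```

Request:
{"name": "apply_moves", "arguments": {
  "fingers": [0,0,0,0,0,0,0,0],
  "travel": [
    [0,0,1],
    [0,0,2],
    [0,0,3],
    [0,0,4],
    [0,0,5],
    [0,0,6],
    [0,0,6.5],
    [0,0,6.5]
  ],
  "twist": [0,0,0,0,0,0,0,0]
}}

```text
clock: 11.92
tool_pos: [0.5343, 0.0284, 0.1088]
orientation: [-0.0, 0.771, 0.636, -0.0]
wrist_force: [-0.2, -1.7, -2.7]
finger_gap: 0.0136
finger_force: 29.8
```

```bash
python3 st.py
```

```text
t 11.925 pos [534.27  28.44 108.81] F tool [-1.7  0.2  2.7] M tool [ 0.02 -0.25 -0.03] gap 13.55
d 94.81 lat 0.02 dz -23.39
```

Request:
{"name": "apply_moves", "arguments": {
  "fingers": [0,0,0,0],
  "travel": [
    [0,0,0.4],
    [0,0,0.8],
    [0,0,1.2],
    [0,0,1.2]
  ],
  "twist": [0,0,0,0]
}}

```text
clock: 12.42
tool_pos: [0.5343, 0.0284, 0.1079]
orientation: [0.0, 0.771, 0.636, 0.0]
wrist_force: [-0.7, 0.2, 1.2]
finger_gap: 0.0133
finger_force: 29.8
```

```bash
python3 st.py
```

```text
t 12.425 pos [534.34  28.43 107.87] F tool [ 0.1 -0.7 -1.2] M tool [ 0.18 -0.17  0.  ] gap 13.31
d 94.74 lat 0.02 dz -24.33
```

Request:
{"name": "apply_moves", "arguments": {
  "fingers": [0,0,0,0],
  "travel": [
    [0,0,0.3],
    [0,0,0.6],
    [0,0,0.6],
    [0,0,0.6]
  ],
  "twist": [0,0,0,0]
}}

```text
clock: 12.92
tool_pos: [0.5344, 0.0284, 0.1078]
orientation: [0.0, 0.771, 0.636, 0.0]
wrist_force: [-2.3, 0.3, 8.5]
finger_gap: 0.0136
finger_force: 29.8
```

```bash
python3 st.py
```

```text
t 12.925 pos [534.44  28.4  107.78] F tool [-0.1 -2.3 -8.5] M tool [ 0.41 -0.18  0.  ] gap 13.62
d 94.63 lat 0.01 dz -24.42
```

The shoulder is seated: the reaction is 8.5 N with no further travel, at the same height where the pin was first gripped. Now I'll release and retreat straight up.

Request:
{"name": "apply_moves", "arguments": {
  "fingers": [24,50,50,50,50,50,50,50,50,50,50],
  "travel": [
    [0,0,0],
    [0,0,0],
    [0,0,0],
    [0,0,0],
    [0,0,-15],
    [0,0,-35],
    [0,0,-60],
    [0,0,-80],
    [0,0,-90],
    [0,0,-90],
    [0,0,-90]
  ],
  "twist": [0,0,0,0,0,0,0,0,0,0,0]
}}

```text
clock: 14.3
tool_pos: [0.534, 0.0284, 0.1964]
orientation: [-0.0, 0.771, 0.636, -0.0]
wrist_force: [0.2, 0.2, 0.6]
finger_gap: 0.05
finger_force: 0.0
```

```bash
python3 st.py
python3 - <<'E'
from h import *
save("wrist","w5.png",s=1.25)
a=cv2.imread("pics/w5.png")[:330];b=camera("side")[:,:,::-1][170:300,180:410]
cv2.imwrite("pics/fin.png",np.vstack([cv2.resize(a,(600,248)),cv2.resize(b,(600,339),interpolation=cv2.INTER_CUBIC)]))
E
```

```text
t 14.3 pos [534.02  28.44 196.44] F tool [ 0.2  0.2 -0.6] M tool [ 0.04 -0.11 -0.03] gap 50.03
d 95.06 lat -0.04 dz 64.24
```

View pics/fin.png

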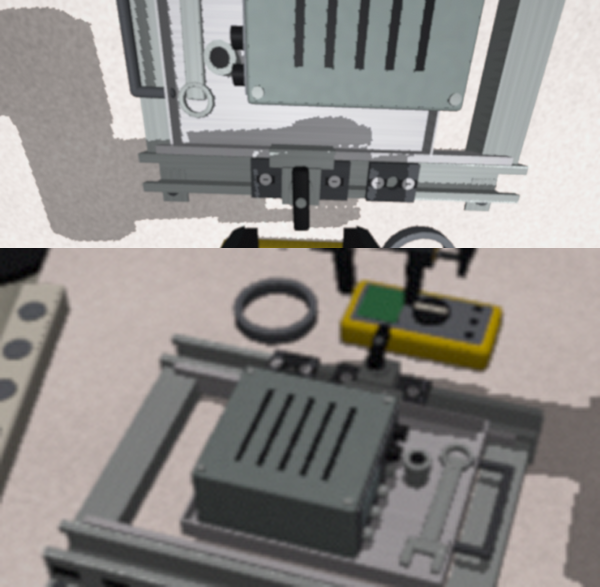

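The picture shows the pin upright in the lug at the middle of the long plate, at (301,198) above and (378,350) in the side view. The gripper is clear, the socket and spanner are still on the tray, and the bench items haven't moved.

```bash
python3 -c "from cell import manip;print(manip.sign_off())"
```

```text
the job is handed in; nothing more can be done
None
```

The tray is pulled out about 95 mm and locked: the pin is seated in the service hole with its shoulder down on the lug, the gripper is clear, and the job was handed in at about 14 s (no verdict was returned).

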